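# Load-point check of a kitchen scale with a sprung probe

## Robot

A 6-joint arm with a two-finger parallel gripper is mounted at the origin on a cart in front of the work surface, level with it; the furniture and walls round the work are solid. World frame = base frame: x ahead of the robot, y to its left, z up, the work surface at z = 0. Lengths are in mm, angles in rad, forces in N, time in s.
With the tool pointing down it reaches from about 350 to 850 mm from the base axis. Payload 8.1 kg.
Tool frame: the origin (TCP) lies on the centre line of the jaws, within the pads' length; the fingertips stand 11 mm ahead of it and the grasp point (between the pads) lies 8 mm behind it (bot.tip_reach is the distance from the TCP to the fingertips, in mm); z points along the fingers, y is the line along which they close (so a half turn about z gives the same grasp; the last joint's range is limited). The gripper opens to 85 mm and grips with 20 to 120 N. Pads are 22 mm wide; open, the fingers measure 114 mm over their backs; the gripper's body (76 mm by 85 mm) begins 54 mm behind the grasp point. The pads swing forward as they close: fully open they stand 13 mm farther back than shut.
Start: joints at [1.158, 0.13, 1.488, -0, 1.523, -0.085], TCP at [193.155, 568.064, 209.792] pointing down, gripper open.
Joint ranges: [-2.96, 2.96], [-0.89, 2.26], [0.02, 2.5], [-1.34, 4.48], [0, 2.73], [-2.66, 2.66]. Speed limits (rad/s): [2.39, 2.39, 2.79, 3.14, 3.14, 3.14].

## Interface

Orientations are given as a unit quaternion [x, y, z, w].
In Python, from cell import bot gives the robot as it stands.
- The arm moves only by the tool carry_out, never from a script. Its argument "commands" is a list that holds one entry, the list of rows, each a list of 7 numbers: the shift along the tool's x, y, z in mm, then the turn, a rotation vector about the tool's x, y, z in rad, then the opening, from 0 (shut) to 1 (fully open). A call has 1 to 10 rows; each row shifts and turns the commanded pose from where the row before left it, along the tool's axes as they then stand; what a row does not reach is not made up. A row lasts 1/8 s, in which the tool goes at most 62.5 mm and 10.7 degrees, less where a joint would pass 70% of its speed; a pose out of reach is approached as far as the arm can. A call is refused whole if a number of a shift passes 62.5 or a number of a turn 0.188, either way. A call with a gripper value outside its range is refused whole. The fingers move at their own pace and stop on an object; the grip force is fixed at half the most. Time passes only in rows, so rows that do not move let the fingers close. It gives the time, the measured TCP pose, the force, the opening and the grip force at its end, in the units of the state.
- bot.sense(): the state, without advancing time (a new reading comes with each control period).
- bot.grab_frame(name): name is "scene" or "top"; returns a dict with "color" (480x640x3 uint8, blue, green, red), "depth" (480x640 float32, mm along the optical axis (not along the pixel's ray), 0 where there is no reading), "fx", "fy", "cx", "cy" (pixels), "view" (4x4, takes a point from world to camera coordinates). Camera axes: x right, y up, looking along -z (the intrinsics and any distortion apply to the point x, -y, -z); pixel columns grow to the right and rows downward; lengths in mm; the calibration is good to about 2 mm. A picture is of the moment at which its call begins.
- bot.finish_job(): hands the job in; it is judged then, once.
The state is a dict: "clock": time; "qpos": joint angles; "joint_velocities": joint speeds; "joint_torque": joint torques, N m; "tool_pos": TCP position; "tool_rot": TCP orientation; "contact_force": force on the tool from outside, world axes, zero at the start; "ft_torque": the same for the moment, N m; "finger_gap": finger opening in mm; "finger_force": force on a finger pad.
Only numpy, scipy, OpenCV 4.12 (cv2) and the standard library are available. Lean on these libraries where they do the work, as an engineer would, in place of code of your own. Each camera call takes 0.05 s, during which the arm holds its last target. There are 200 camera calls.

## Task

The kitchen scale's platter is off for a load check. Take the sprung test probe from its stand, hold it upright and press its foot down on the three studs in turn - the stud marked with one bar, then two bars, then three - each time until the foot is about half pushed in, staying there for a second; the studs stand at different heights, and the foot must never be pushed all the way in. Then hang the probe back in its stand and let go, without disturbing the salt shaker, the honey jar or the tin.

Things in the scene. Friction and masses are not known exactly. Their poses are not given: they have to be found in the camera images.
- probe: test probe, 106 mm long, upright in its stand: black ribbed square grip 26 x 26 mm from z = 26 to 81 mm (small steel button to 84), grey collar 48 mm across from z = 20 to 26, steel barrel 18 mm across from z = 0 to 20, and below it the sprung foot. Mass about 0.18 kg. Origin on the axis at the barrel's lower end, z up along the probe, x and y square to the grip's sides
- probe_tip (a point): centre of the lower end of the probe's foot (a steel pin 10 mm across at the end), on the probe's axis; 22 mm below the probe's origin when the foot is out
- probe_foot (a joint): how far the foot is pushed up into the barrel, m: 0 fully out, 0.012 fully in. A spring pushes it out with 1.5 N at 0, 5 N half-way, 8.7 N fully in
- stand: dark steel probe stand, fixed: foot 84 mm across, upright open cup 42 mm outside, 30 mm inside, rim at z = 55 mm. The probe hangs in it with its collar on the rim (probe origin 35 mm above the stand's origin). Origin at the centre of the underside, z up
- scale: white kitchen scale, 115 x 210 x 26 mm, fixed; dark display along the middle of its front (-x) edge. Origin at the centre of the underside, x away from the display, z up
- point_1: load point with one bar: aluminium disc 54 mm across on the scale's top, one bar (9 x 4 mm, black, raised) on its -x side, and at its centre a steel stud with a flat head 16 mm across. Origin at the disc's centre on the scale's top face, z up. The top of the stud's head stands somewhere between 6 and 20 mm above this origin, each stud at its own height, which the pose does not tell
- point_2: load point with two bars: aluminium disc 54 mm across on the scale's top, two bars (9 x 4 mm, black, raised) on its -x side, and at its centre a steel stud with a flat head 16 mm across. Origin at the disc's centre on the scale's top face, z up. The top of the stud's head stands somewhere between 6 and 20 mm above this origin, each stud at its own height, which the pose does not tell
- point_3: load point with three bars: aluminium disc 54 mm across on the scale's top, three bars (9 x 4 mm, black, raised) on its -x side, and at its centre a steel stud with a flat head 16 mm across. Origin at the disc's centre on the scale's top face, z up. The top of the stud's head stands somewhere between 6 and 20 mm above this origin, each stud at its own height, which the pose does not tell
- salt: salt shaker, glass with grey top, 44 mm across, 90 mm tall; origin at the centre of its underside; leave it alone
- honey: jar with red lid, 65 mm across, 100 mm tall; origin at the centre of its underside; leave it alone
- tin: food tin, 57 mm across, 72 mm tall; origin at the centre of its underside; leave it alone

How it is judged:
By the outcome, as a careful person would: the job done as asked, in the order asked, and still so for the second after the job is handed in, with the robot touching nothing.
It also fails if it takes over 67 s, if anything falls off the work surface, if the arm or the gripper's body presses on something with over 40 N, if the wrist force passes 120 N, or if a joint passes its speed limit or range.

## Working session

There is one attempt and no reset: what is moved stays moved. The work goes in short steps, Python scripts to look and compute and a tool call to move; the robot and the scene stay as the last step left them, time stands still between calls to the robot, and variables do not carry over. Pictures are saved under pics/ and viewed, at most 10 in all, crops included, and the job is handed in when it is done.

Besides the shell and the picture viewer there is one more tool, called after "Call:" as name([rows], argument=value, ...), one row to a line, values as JSON. carry_out: Moves the arm, as the interface text tells. Its arguments: {"type":"object","properties":{"commands":{"type":"array"}},"required":["commands"]}

```bash
mkdir -p pics
python3 - <<'E'
from cell import bot
import cv2,numpy as np
s=bot.sense(); print(s)
for n in("scene","top"):
    f=bot.grab_frame(n); np.savez(f"pics/{n}0.npz",**f); cv2.imwrite(f"pics/{n}0.png",f["color"]); print(n,f["fx"],f["fy"],f["cx"],f["cy"],f["view"],f.keys())
E
```

```text
{'clock': 0.0, 'qpos': array([ 1.15760876e+00,  1.31152686e-01,  1.48928909e+00, -2.66525999e-05,
        1.52302452e+00, -8.54143633e-02]), 'joint_velocities': array([-0.00036762, -0.0011253 ,  0.00223029,  0.00079909, -0.00062972,
        0.0010821 ]), 'joint_torque': array([-6.21899358e-05, -5.69386768e+01, -5.00556850e+01, -2.18929513e-04,
        1.46943773e-02,  8.39424001e-05]), 'tool_pos': array([192.91516843, 567.50387881, 208.74416651]), 'tool_rot': array([ 1.63153240e-01,  9.86600295e-01, -9.11140388e-04, -2.18238898e-04]), 'contact_force': array([0.01219497, 0.4312346 , 1.03273803]), 'ft_torque': array([ 0.00722768,  0.01453109, -0.01148494]), 'finger_force': 0.0, 'finger_gap': 85.59841686033562}
scene 532.1366329880015 532.1366329880015 319.0649758797441 240.29329448298648 [[ 7.82877063e-02 -9.96868606e-01 -1.11362915e-02 -2.54576201e+00]
 [ 7.72307220e-01  5.35808325e-02  6.32985507e-01 -4.61079076e+02]
 [-6.30406688e-01 -5.81556218e-02  7.74083543e-01 -1.14916927e+03]
 [ 0.00000000e+00  0.00000000e+00  0.00000000e+00  1.00000000e+00]] dict_keys(['color', 'depth', 'fx', 'fy', 'cx', 'cy', 'view'])
top 539.6849779599384 539.6849779599384 314.7733784849624 229.46347122441514 [[ 1.02838902e-02 -9.99898267e-01  9.88415503e-03  4.15907236e+01]
 [ 9.99030239e-01  1.06971588e-02  4.27101012e-02 -5.31597867e+02]
 [-4.28114885e-02  9.43534376e-03  9.99038613e-01 -1.18085450e+03]
 [ 0.00000000e+00  0.00000000e+00  0.00000000e+00  1.00000000e+00]] dict_keys(['color', 'depth', 'fx', 'fy', 'cx', 'cy', 'view'])
```

View pics/top0.png

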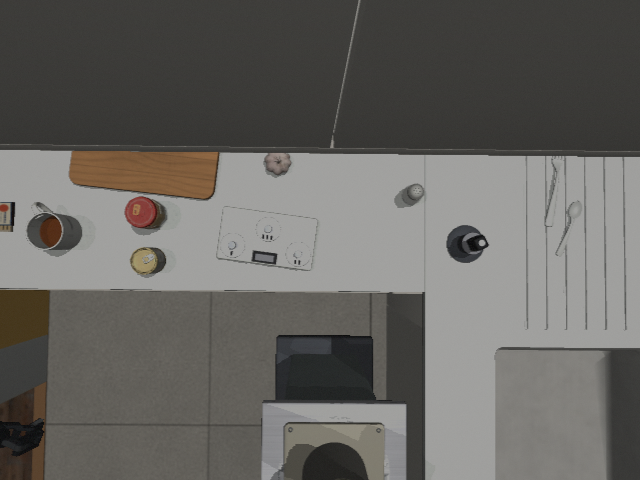

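View pics/scene0.png

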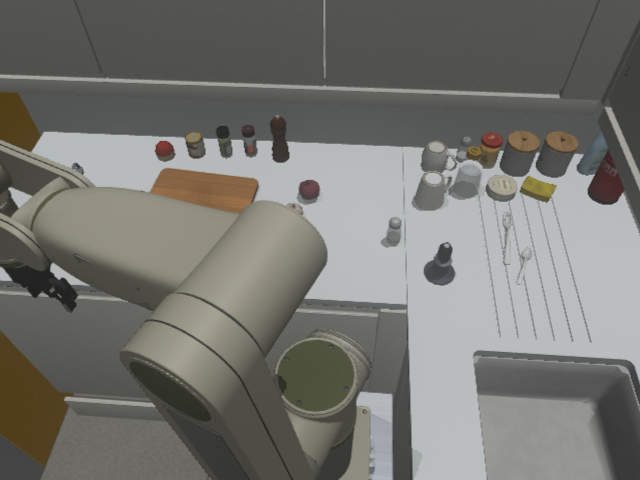

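The top view shows the scale at about (268,238) with one bar at (232,245), two at (297,254) and three at (268,230). The probe and stand are at (465-480,243), the salt at (414,192), the honey at (143,212) and the tin at (147,261). The scene view shows the probe at (444,250), and the arm hides the scale there.

```bash
cat > h.py <<'E'
import numpy as np, cv2
def load(n,k=0): return dict(np.load(f"pics/{n}{k}.npz"))
def world(f,u,v,d):
    u,v,d=map(np.asarray,(u,v,d)); p=np.stack([(u-f["cx"])/f["fx"]*d,-(v-f["cy"])/f["fy"]*d,-d],-1)
    return (p-f["view"][:3,3])@f["view"][:3,:3]
def plane(f,u,v,z):
    c=world(f,0,0,0.); r=world(f,u,v,np.ones(np.shape(u)))-c
    return c+r*((z-c[2])/r[...,2])[...,None]
def cloud(f,u0,u1,v0,v1):
    v,u=np.mgrid[v0:v1,u0:u1]; return u,v,world(f,u,v,f["depth"][v0:v1,u0:u1])
E
python3 - <<'E'
from h import *
f=load("top"); g=load("scene")
np.set_printoptions(precision=1,suppress=True,linewidth=200)
for n,(u,v) in dict(s1=(232,245),s2=(297,254),s3=(268,230)).items():
    _,_,P=cloud(f,u-4,u+5,v-4,v+5); print(n); print(P[...,2])
u,v,P=cloud(f,435,505,215,275); 
for lo,hi in((5,14),(45,57),(100,110),(110,125)):
    m=(P[...,2]>lo)&(P[...,2]<hi); q=P[m]; print("stand/probe",lo,hi,len(q), q.mean(0),q.min(0),q.max(0))
for n,b in dict(salt=(400,430,175,210),honey=(120,170,190,235),tin=(125,170,240,280)).items():
    _,_,P=cloud(f,*b); q=P[P[...,2]>np.nanmax(P[...,2])-6]; print(n,(q.min(0)+q.max(0))/2,q.max(0))
_,_,P=cloud(f,330,400,50,145); print("cab",P[::20,::20].reshape(-1,3)[:8]); 
a=cv2.resize(f["color"][195:285,205:330],None,fx=6,fy=6,interpolation=cv2.INTER_CUBIC)
cv2.imwrite("pics/crop_scale.png",a)
a=cv2.resize(f["color"][215:275,440:500],None,fx=8,fy=8,interpolation=cv2.INTER_CUBIC)
b=cv2.resize(g["color"][230:290,415:455+10],None,fx=8,fy=8,interpolation=cv2.INTER_CUBIC)[:480,:320]
cv2.imwrite("pics/crop_probe.png",np.hstack([a,b]))
E
```

```text
s1
[[  28.    25.5   27.    26.7   30.4   27.3   24.4   27.9 1202. ]
 [  27.2   40.6   42.9   39.1   39.4   36.2   29.7   28.6   26.3]
 [  28.1   40.7   42.8   36.8   38.5   38.4   38.9   27.    25.5]
 [  39.1   37.7   36.3   37.6   40.5   45.3   35.4   28.9   29.4]
 [  42.7   38.5   36.8   40.4   39.9   41.    38.    30.2   29.2]
 [  36.5   44.8   37.    39.6   41.    39.5   41.    31.6   27.8]
 [  26.8   38.8   38.2   38.6   41.7   36.6   40.9   27.    28. ]
 [  29.9   28.9   41.4   40.1   39.5   29.2   27.7   29.2   29.4]
 [  30.4   27.    27.6   24.    26.6   32.9   30.2   27.1   27.2]]
s2
[[28.1 24.6 31.7 26.3 32.4 28.6 27.9 29.4 28.7]
 [29.2 30.6 28.  45.9 45.  43.2 40.8 29.2 24.5]
 [27.7 26.3 40.1 44.  39.3 45.1 48.1 38.9 28.8]
 [31.4 44.4 41.5 43.4 43.4 43.3 41.2 45.8 41.6]
 [25.5 44.1 45.1 40.8 44.2 41.8 40.3 45.6 44.3]
 [28.2 26.4 42.1 41.3 44.1 40.8 46.6 43.8 26.3]
 [26.8 25.2 46.3 43.1 43.3 41.1 42.2 40.4 30.7]
 [32.2 30.8 29.8 45.5 42.7 43.7 41.9 25.2 31.2]
 [24.7 24.2 28.2 28.7 31.1 33.3 26.7 25.3 27.9]]
s3
[[29.1 34.6 39.5 37.5 36.2 37.1 24.4 28.2 29.6]
 [31.5 37.7 37.
[... 357 characters left out ...]
 26.5 27.9]]
stand/probe 5 14 565 [ 503.  -278.4    8.4] [ 439.  -374.4    5. ] [ 564.8 -233.3   14. ]
stand/probe 45 57 15 [ 498.9 -277.4   55.1] [ 480.5 -302.5   45.8] [ 521. -264.   57.]
stand/probe 100 110 26 [ 503.1 -278.6  105.1] [ 486.7 -300.4  101. ] [ 519.5 -271.6  109.1]
stand/probe 110 125 163 [ 503.8 -285.8  115.5] [ 488.7 -300.6  110.1] [ 519.2 -270.5  122.3]
salt [ 480.1   58.4 1202. ] [ 480.1   58.4 1202. ]
honey [ 480.1   58.4 1202. ] [ 480.1   58.4 1202. ]
tin [ 480.1   58.4 1202. ] [ 480.1   58.4 1202. ]
cab [[615.   46.2 848.2]
 [631.3  29.8 805.9]
 [615.1  19.6 848.9]
 [615.    6.4 849.5]
 [615.1  44.7 808.4]
 [615.9  29.7 806.6]
 [614.9  15.3 810.4]
 [615.1   0.5 810.4]]
```

View pics/crop_scale.png

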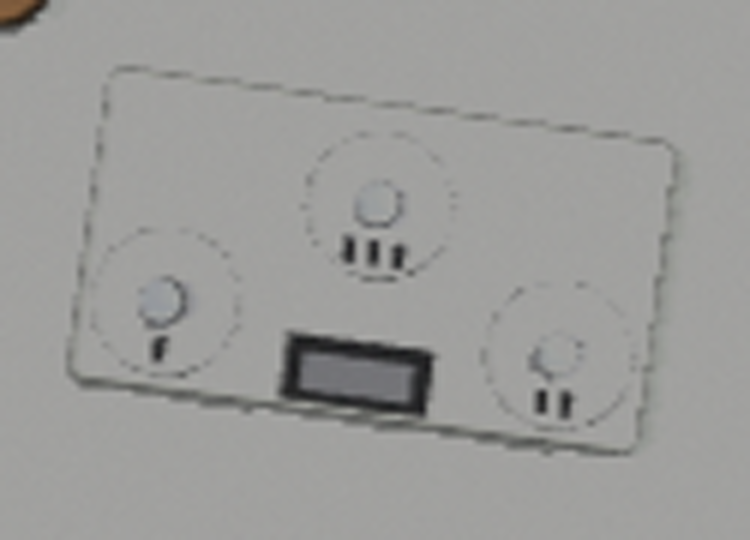

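View pics/crop_probe.png

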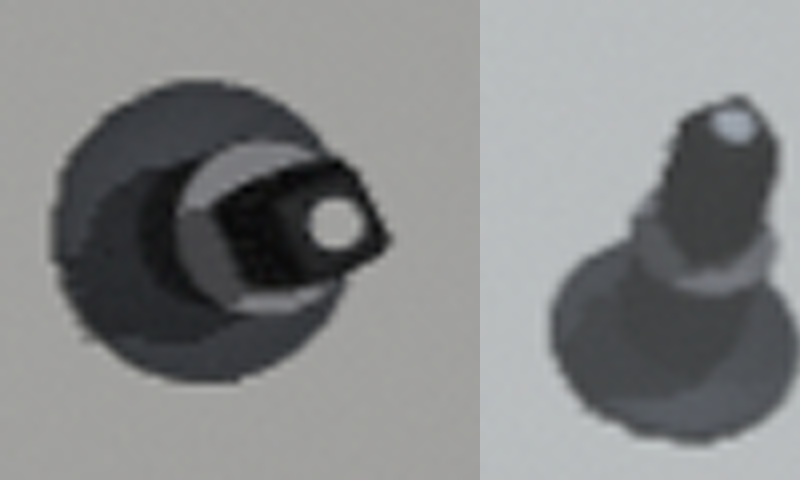

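The crops show stud heads at crop pixels (163,302), (558,356) and (380,204), in the order one, two, three bars. The probe button is at (337,223) in the top crop and (253,125) in the scene crop, with one edge of the grip's top running from (340,155) to (388,238).

Run:
```python
from h import *
np.set_printoptions(precision=1,suppress=True,linewidth=200)
f=load("top"); g=load("scene")
c=lambda x,y,s,u,v:((x+.5)/s-.5+u,(y+.5)/s-.5+v)
for n,p,z in(("s1",(163,302),38),("s2",(558,356),42),("s3",(380,204),35.5)):
    u,v=c(*p,6,205,195); print(n,plane(f,u,v,z))
for n,p in(("d1",(167,301)),("d2",(558,355)),("d3",(380,206))): print(n,plane(f,*c(*p,6,205,195),27))
print("button top",plane(f,*c(337,223,8,440,215),119),"scene",plane(g,*c(253,125,8,415,230),119))
print("base top",plane(f,*c(203,230,8,440,215),6),"scene",plane(g,*c(196,332,8,415,230),6))
a,b=[plane(f,*c(*p,8,440,215),116) for p in((340,155),(390,240))]; d=a-b; print("edge",a,b,np.hypot(*d[:2]),np.degrees(np.arctan2(d[1],d[0])))
for n,b,h in(("salt",(400,430,175,210),90),("honey",(120,170,190,235),100),("tin",(125,170,240,280),72)):
    _,_,P=cloud(f,*b); z=P[...,2]; q=P[(z>h-8)&(z<h+8)]; print(n,(q.min(0)+q.max(0))/2)
u,v,P=cloud(f,218,318,208,268);z=P[...,2]
print("scale top depth z",np.median(z[(z>20)&(z<33)]))
u,v,P=cloud(f,330,400,230,280);print("table",np.median(P[...,2]))
for n,(uu,vv) in dict(s1=(232,245),s2=(298,254),s3=(268,229)).items():
    _,_,P=cloud(f,uu-2,uu+3,vv-2,vv+3); print(n,np.median(P[...,2]))
# grip top edges by black mask
u,v,P=cloud(f,465,500,225,262); m=(P[...,2]>109)&(P[...,2]<124)
q=P[m][:,:2].astype(np.float32); print(len(q),cv2.minAreaRect(q))
```

```text
s1 [494.8 225.8  38. ]
s2 [476.9  83.8  42. ]
s3 [530.9 148.7  35.5]
d1 [495.3 226.   27. ]
d2 [477.2  84.2  27. ]
d3 [530.6 149.4  27. ]
button top [ 504. -288.  119.] scene [ 503.4 -289.7  119. ]
base top [ 504.1 -286.9    6. ] scene [ 504. -290.    6.]
edge [ 521.2 -289.8  116. ] [ 499.9 -302.4  116. ] 24.7619824989182 30.555960307279623
salt [ 610.7 -160.5   87.3]
honey [559.5 406.3  99.1]
tin [460.  405.3  70.5]
scale top depth z 26.071273690646464
table -0.31512658099543456
s1 38.90834396020834
s2 43.28016105418717
s3 37.21138185115123
165 ((503.4763488769531, -286.6181945800781), (25.98509979248047, 26.853944778442383), 26.045269012451172)
```

Call:
carry_out([
  [[0,0,0,0,0,0.184,1],[0,0,0,0,0,0.184,1],[0,0,0,0,0,0.184,1],[0,0,0,0,0,0.184,1],[-40,-1,0,0,0,0,1],[-60,-1,0,0,0,0,1],[-60,-1,0,0,0,0,1],[-60,-1,0,0,0,0,1],[-60,-1,0,0,0,0,1],[-60,-1,0,0,0,0,1]],
])

```text
clock: 1.35
tool_pos: [353.3, 266.1, 209.5]
tool_rot: [0.507, 0.862, -0.0, 0.0]
contact_force: [0.9, 0.7, 0.2]
finger_gap: 85.4
finger_force: 0.0
```

Call:
carry_out([
  [[-60,-1,0,0,0,0,1],[-60,-1,0,0,0,0,1],[-52,-16,0,0,0,0,1],[-52,-16,0,0,0,0,1],[-52,-16,0,0,0,0,1],[-52,-16,0,0,0,0,1],[-52,-16,0,0,0,0,1],[-52,-16,0,0,0,0,1],[-40,-14,0,0,0,0,1],[0,0,0,0,0,0,1]],
])

```text
clock: 2.6
tool_pos: [483.8, -201.6, 209.0]
tool_rot: [0.509, 0.861, -0.0, -0.001]
contact_force: [-0.6, 0.4, -0.6]
finger_gap: 85.6
finger_force: 0.0
```

```bash
cat >> h.py <<'E'
def rel(target,s):
    from scipy.spatial.transform import Rotation as R
    r=R.from_quat(s["tool_rot"]); m=r.as_matrix()
    print("clock %.2f"%s["clock"],"pos",s["tool_pos"].round(1),"y yaw %.1f"%np.degrees(np.arctan2(m[1,1],m[0,1])),"z",m[:,2].round(4),"q",s["qpos"].round(2),"F",s["contact_force"].round(2),"gap %.1f"%s["finger_gap"],"grip %.1f"%s["finger_force"])
    if target is not None: print("tool shift",(m.T@(np.array(target)-s["tool_pos"])).round(1))
E
python3 -c "
from cell import bot
from h import *
rel((503.8,-288.3,79),bot.sense())"
```

```text
clock 2.60 pos [ 483.8 -201.6  209. ] y yaw 28.8 z [-1.3e-03  1.0e-04 -1.0e+00] q [-0.49 -0.07  1.7  -0.    1.52 -1.  ] F [-0.62  0.42 -0.57] gap 85.6 grip 0.0
tool shift [-85.6 -24.1 129.9]
```

Call:
carry_out([
  [[-43,-12,20,0,0,0,1],[-42.6,-12,20,0,0,0,1],[0,0,30,0,0,0,1],[0,0,20,0,0,0,1],[0,0,0,0,0,0,1]],
])

```text
clock: 3.22
tool_pos: [503.6, -283.7, 117.6]
tool_rot: [0.507, 0.862, 0.0, -0.002]
contact_force: [0.4, 0.2, 0.4]
finger_gap: 85.5
finger_force: 0.0
```

Run:
```python
from cell import bot
from h import *
rel((503.8,-288.3,79),bot.sense())
f=bot.grab_frame("scene"); np.savez("pics/scene1.npz",**f)
t=bot.grab_frame("top")
cv2.imwrite("pics/pre.png",np.hstack([cv2.resize(f["color"][190:290,380:500],None,fx=3.3,fy=3.3),cv2.resize(t["color"][190:290,410:530],None,fx=3.3,fy=3.3)]))
```

```text
clock 3.23 pos [ 503.6 -283.7  117.6] y yaw 29.1 z [-0.0035  0.0026 -1.    ] q [-0.6   0.14  1.65  0.    1.36 -1.11] F [0.4  0.17 0.43] gap 85.5 grip 0.0
tool shift [-4.3 -2.  38.6]
```

View pics/pre.png

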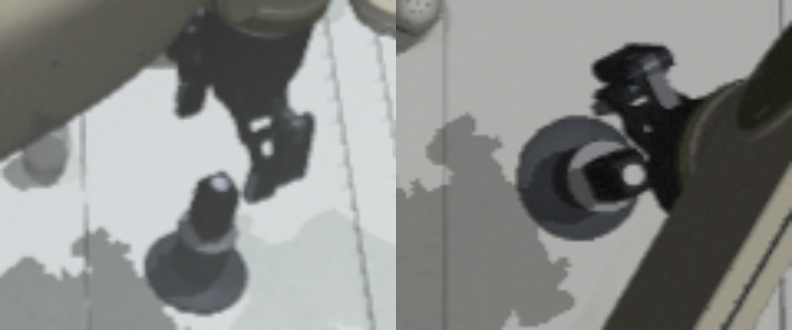

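The picture shows the probe free between the open fingers, with the button at crop (218,185) and the fingertips near (190,105) and (260,195). I'll check this with depth before descending.

Run:
```python
from h import *
np.set_printoptions(precision=0,suppress=True,linewidth=200)
f=load("scene",1); u,v,P=cloud(f,425,480,200,265); c=f["color"][200:265,425:480].max(-1)
d=P-np.array([503.6,-283.7,0]); y=np.array([.875,.485]); x=np.array([-.485,.875])
q=np.stack([d[...,:2]@x,d[...,:2]@y,P[...,2]],-1)
for lo,hi in((100,112),(112,118),(118,124),(124,130),(130,140),(140,160)):
    for s in(-1,1):
        m=(q[...,2]>lo)&(q[...,2]<hi)&(q[...,1]*s>22)&(c<110)&(np.abs(q[...,0])<60); 
        if m.sum(): print(lo,s,m.sum(),q[m].min(0),q[m].max(0),np.median(q[m],0))
    m=(q[...,2]>lo)&(q[...,2]<hi)&(abs(q[...,1])<22)&(abs(q[...,0])<30)
    if m.sum(): print(lo,"probe",m.sum(),np.median(q[m],0))
```

```text
100 probe 57 [  0. -13. 108.]
112 probe 52 [ -3.  -4. 115.]
118 probe 13 [ -3.  -6. 120.]
124 probe 1 [ -5.  -5. 126.]
140 -1 2 [  5. -50. 157.] [  7. -44. 158.] [  6. -47. 158.]
140 1 10 [ -9.  42. 154.] [  8.  49. 159.] [ -2.  43. 157.]
```

Run:
```python
from h import *
from cell import bot
np.set_printoptions(precision=0,suppress=True,linewidth=200)
print(bot.tip_reach)
f=load("scene",1)
for u,v in((455,248),(457,246),(458,243),(460,238),(468,230),(434,222),(436,220),(437,215)): print(u,v,world(f,u,v,f["depth"][v,u]),f["color"][v,u])
rel(None,bot.sense())
```

```text
11.0
455 248 [ 457. -299.  167.] [93 90 87]
457 246 [ 458. -303.  174.] [80 78 75]
458 243 [ 457. -303.  186.] [72 71 69]
460 238 [ 455. -303.  207.] [70 69 66]
468 230 [ 441. -311.  254.] [67 67 64]
434 222 [ 537. -253.  168.] [74 74 71]
436 220 [ 536. -257.  177.] [57 58 57]
437 215 [ 542. -258.  189.] [64 64 62]
clock 3.33 pos [ 505. -285.  121.] y yaw 29.1 z [ 0. -0. -1.] q [-1.  0.  2.  0.  1. -1.] F [-0. -1. -0.] gap 85.4 grip 0.0
```

Run:
```python
from h import *
from cell import bot
np.set_printoptions(precision=0,suppress=True,linewidth=200)
for n,k in(("scene",2),("top",2)):
    f=bot.grab_frame(n); np.savez(f"pics/{n}{k}.npz",**f)
s=bot.sense(); rel(None,s)
def ana(f,s,t):
    from scipy.spatial.transform import Rotation as R
    u,v,P=cloud(f,0,640,0,480); q=(P-s["tool_pos"])@R.from_quat(s["tool_rot"]).as_matrix()
    m=(np.abs(q[...,0])<20)&(np.abs(q[...,1])>35)&(np.abs(q[...,1])<62)&(q[...,2]>-80)&(q[...,2]<20)&(f["depth"]>0)
    for sg in(-1,1):
        z=q[m&(q[...,1]*sg>0)]; print(t,sg,len(z),np.percentile(z[:,2],[1,50,90,97,100]) if len(z) else "", z[np.argsort(-z[:,2])[:6]].tolist() if 0 else np.median(z,0) if len(z) else "")
ana(load("scene",2),s,"scene"); ana(load("top",2),s,"top")
s0=dict(tool_pos=np.array([192.9,567.5,208.7]),tool_rot=[.163153,.9866,-.0009,-.0002]); ana(load("scene",0),s0,"scene0"); ana(load("top",0),s0,"top0")
```

```text
clock 3.42 pos [ 506. -286.  122.] y yaw 29.1 z [ 0. -0. -1.] q [-1.  0.  2.  0.  1. -1.] F [-0.  1.  1.] gap 85.3 grip 0.0
scene -1 81 [-80. -55. -42. -37. -36.] [  7. -51. -55.]
scene 1 97 [-79. -55. -39. -35. -33.] [  3.  43. -55.]
top -1 0  
top 1 44 [-79. -55. -44. -39. -37.] [  9.  50. -55.]
scene0 -1 99 [-79. -53. -42. -38. -33.] [  6. -54. -53.]
scene0 1 126 [-78. -54. -39. -35. -30.] [  5.  42. -54.]
top0 -1 116 [-80. -56. -43. -40. -36.] [ -8. -49. -56.]
top0 1 0
```

Both cameras put the open fingertips about 36 mm behind the reported TCP, against 2 mm as stated. I'll go down in steps and check with the cameras.

Call:
carry_out([
  [[-1,-3,20,0,0,0,1],[0,0,22,0,0,0,1],[0,0,0,0,0,0,0.5],[0,0,0,0,0,0,0.5],[0,0,0,0,0,0,0.5]],
])

```text
clock: 4.05
tool_pos: [503.4, -288.4, 78.9]
tool_rot: [0.507, 0.862, -0.0, 0.001]
contact_force: [-0.1, -0.2, -0.4]
finger_gap: 42.8
finger_force: 0.0
```

```bash
cat >> h.py <<'E'
def tips(bot,k):
    from scipy.spatial.transform import Rotation as R
    s=bot.sense(); rel((503.8,-288.3,79),s); fr=[]
    for n in("scene","top"):
        f=bot.grab_frame(n); np.savez(f"pics/{n}{k}.npz",**f); fr.append(f["color"])
        u,v,P=cloud(f,0,640,0,480); q=(P-s["tool_pos"])@R.from_quat(s["tool_rot"]).as_matrix(); h=s["finger_gap"]/2
        m=(np.abs(q[...,0])<18)&(np.abs(q[...,1])>h-5)&(np.abs(q[...,1])<h+20)&(q[...,2]>-80)&(q[...,2]<20)&(f["depth"]>0)
        for sg in(-1,1):
            z=q[m&(q[...,1]*sg>0)]
            if len(z): print(n,sg,len(z),np.percentile(z[:,2],[1,50,90,97,100]).round(0),np.median(z,0).round(0))
    cv2.imwrite(f"pics/v{k}.png",np.hstack([cv2.resize(fr[0][190:290,380:500],None,fx=3.3,fy=3.3),cv2.resize(fr[1][190:290,410:530],None,fx=3.3,fy=3.3)]))
E
python3 -c "
from cell import bot
from h import *
tips(bot,3)"
```

```text
clock 4.05 pos [ 503.4 -288.4   78.9] y yaw 29.0 z [ 0.0014 -0.001  -1.    ] q [-0.61  0.17  1.68 -0.    1.28 -1.12] F [-0.1  -0.24 -0.36] gap 42.8 grip 0.0
tool shift [-0.1  0.4 -0.1]
scene -1 127 [-79. -50.  16.  19.  20.] [  5. -29. -50.]
scene 1 126 [-78. -50. -29. -13.  18.] [  3.  22. -50.]
top -1 39 [-58. -28.  19.  20.  20.] [ 10. -21. -28.]
top 1 108 [-79. -65.  18.  19.  20.] [  8.  32. -65.]
```

View pics/v3.png

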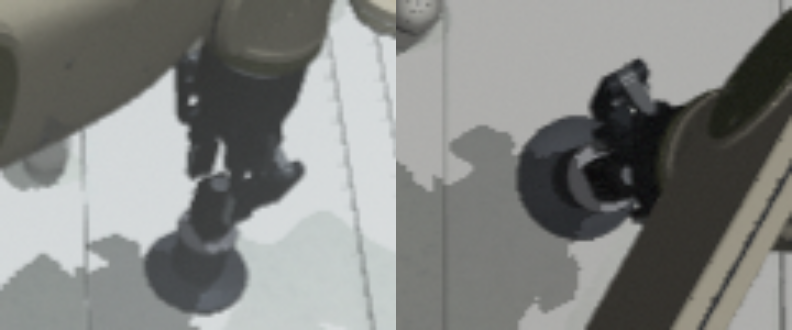

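The view confirms it: with the TCP at z = 79, the fingertips only just overlap the probe's top (button at about (218,183)). I'll check the gripper body height before going lower.

Run:
```python
from h import *
from scipy.spatial.transform import Rotation as R
np.set_printoptions(precision=0,suppress=True,linewidth=220)
r=R.from_quat([.163153,.9866,-.0009,-.0002]).as_matrix(); p=np.array([192.9,567.5,208.7])
for n in("scene","top"):
    f=load(n,0); u,v,P=cloud(f,0,640,0,480); q=(P-p)@r
    m=(abs(q[...,0])<60)&(abs(q[...,1])<62)&(q[...,2]>-200)&(q[...,2]<20)&(f["depth"]>0); z=q[m]
    print(n,m.sum(),u[m].min(),u[m].max(),v[m].min(),v[m].max())
    for lo in range(-190,0,10):
        w=z[(z[:,2]>=lo)&(z[:,2]<lo+10)]
        if len(w): print(lo,len(w),"x",np.percentile(w[:,0],[3,97]),"y",np.percentile(w[:,1],[3,97]), "central(|y|<20)",(abs(w[:,1])<20).sum())
```

```text
scene 1203 4 76 265 312
-190 89 x [13. 37.] y [-38.   4.] central(|y|<20) 31
-180 103 x [ 9. 36.] y [-39.  -1.] central(|y|<20) 35
-170 115 x [ 2. 36.] y [-40.   1.] central(|y|<20) 32
-160 132 x [-14.  36.] y [-40.   1.] central(|y|<20) 31
-150 50 x [-12.  21.] y [-41. -26.] central(|y|<20) 1
-140 101 x [-10.  10.] y [-61. -29.] central(|y|<20) 0
-130 88 x [-19.  19.] y [-48. -11.] central(|y|<20) 27
-120 55 x [-18.  19.] y [-62.   6.] central(|y|<20) 9
-110 56 x [-3. 17.] y [-45.  19.] central(|y|<20) 6
-100 52 x [ 3. 16.] y [-54.  33.] central(|y|<20) 1
-90 24 x [-9. 12.] y [-61.  51.] central(|y|<20) 0
-80 28 x [ 0. 12.] y [-58.  51.] central(|y|<20) 0
-70 47 x [-2. 10.] y [-58.  44.] central(|y|<20) 0
-60 61 x [-7. 10.] y [-59.  46.] central(|y|<20) 0
-50 66 x [-8. 10.] y [-59.  45.] central(|y|<20) 0
-40 22 x [-8.  9.] y [-53.  43.] central(|y|<20) 0
-30 1 x [-4. -4.] y [46. 46.] central(|y|<20) 0
top 770 0 43 418 455
-150 21 x [-12.   5.] y [-61. -33.] central(|y|<20) 0
-140 208 x [-12.  10.] y [-61. -32.] central(|y|<20) 0
-130 87 x [-18.  -3.] y [-61. -20.] central(|y|<20) 6
-120 77 x [-19.  -9.] y [-61. -15.] central(|y|<20) 9
-110 92 x [-18.   4.] y [-60. -21.] central(|y|<20) 3
-100 102 x [-17.   8.] y [-51. -28.] central(|y|<20) 0
-90 67 x [-13.   1.] y [-61. -40.] central(|y|<20) 0
-80 17 x [-13.  -5.] y [-57. -43.] central(|y|<20) 0
-70 28 x [-11.  -4.] y [-56. -43.] central(|y|<20) 0
-60 37 x [-11.   0.] y [-57. -43.] central(|y|<20) 0
-50 30 x [-11.   3.] y [-55. -42.] central(|y|<20) 0
-40 4 x [-9. -6.] y [-51. -48.] central(|y|<20) 0
```

The gripper body is shifted back by the same amount (about 40 mm), so I can go lower safely. I'll descend 34 mm and close.

Call:
carry_out([
  [[0,0.4,12,0,0,0,0.55],[0,0,12,0,0,0,0.55],[0,0,10,0,0,0,0.55],[0,0,0,0,0,0,0.55]],
])

```text
clock: 4.65
tool_pos: [502.0, -287.0, 42.0]
tool_rot: [0.507, 0.862, 0.0, -0.001]
contact_force: [-0.6, 0.6, -0.2]
finger_gap: 46.7
finger_force: 0.0
```

```bash
python3 -c "
from cell import bot
from h import *
tips(bot,4)"
```

```text
clock 4.65 pos [ 502. -287.   42.] y yaw 29.0 z [-0.0025  0.0017 -1.    ] q [-0.61  0.22  1.71 -0.    1.22 -1.11] F [-0.61  0.61 -0.24] gap 46.7 grip 0.0
tool shift [ -2.    0.9 -37. ]
scene -1 135 [-79. -45.   7.  14.  19.] [  5. -30. -45.]
scene 1 93 [-80. -57. -30. -19. -16.] [  4.  25. -57.]
top -1 21 [-48. -29. -17. -15. -13.] [  8. -22. -29.]
top 1 94 [-80. -66. -16.  10.  16.] [  8.  34. -66.]
```

View pics/v4.png

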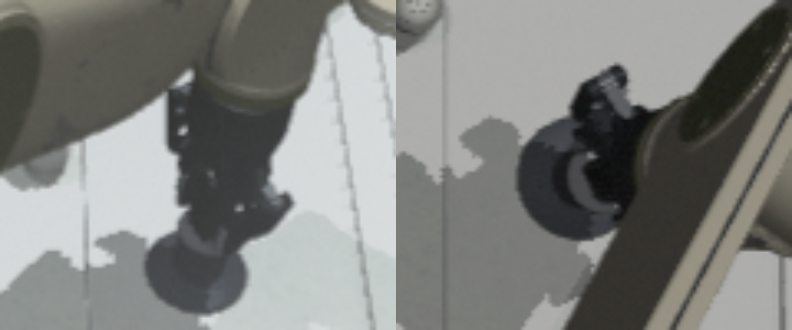

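The fingers straddle the grip just above the collar. Closing now.

Call:
carry_out([
  [[0,0,-2,0,0,0,0.55],[0,0,0,0,0,0,0.2],[0,0,0,0,0,0,0.1],[0,0,0,0,0,0,0],[0,0,0,0,0,0,0],[0,0,0,0,0,0,0]],
])

```text
clock: 5.5
tool_pos: [503.7, -288.2, 46.8]
tool_rot: [0.507, 0.862, -0.0, 0.001]
contact_force: [-0.5, -0.1, 5.7]
finger_gap: 25.7
finger_force: 57.6
```

```bash
python3 -c "
from cell import bot
from h import *
s=bot.sense(); rel((503.8,-288.3,45),s); print(s['ft_torque'])"
```

```text
clock 5.50 pos [ 503.7 -288.2   46.8] y yaw 29.0 z [ 0.0014 -0.001  -1.    ] q [-0.61  0.21  1.7  -0.    1.22 -1.11] F [-0.46 -0.09  5.68] gap 25.7 grip 57.6
tool shift [-0.1  0.   1.8]
[ 0.03490084  0.05049293 -0.03716223]
```

Call:
carry_out([
  [[0,0,-5,0,0,0,0],[0,0,-15,0,0,0,0],[0,0,-30,0,0,0,0],[0,0,-40,0,0,0,0],[0,0,-10,0,0,0,0],[0,0,0,0,0,0,0],[0,0,0,0,0,0,0]],
])

```text
clock: 6.38
tool_pos: [502.0, -287.0, 143.7]
tool_rot: [0.507, 0.862, 0.0, -0.002]
contact_force: [-0.3, 0.2, -3.3]
finger_gap: 25.9
finger_force: 57.3
```

Run:
```python
from cell import bot
from h import *
np.set_printoptions(precision=1,suppress=True)
s=bot.sense(); rel((495,226,s["tool_pos"][2]),s); print(s['ft_torque'])
f=bot.grab_frame("scene"); np.savez("pics/scene5.npz",**f)
# expected pixels of probe tip and collar
def proj(p):
    c=f["view"][:3,:3]@np.array(p)+f["view"][:3,3]; return c[0]/-c[2]*f["fx"]+f["cx"], -c[1]/-c[2]*f["fy"]+f["cy"]
t=s["tool_pos"]; print("tip",proj(t-[0,0,33.8]),"collar",proj(t+[0,0,14.2-.0]))
cv2.imwrite("pics/v5.png",cv2.resize(f["color"][170:290,380:520],None,fx=4,fy=4,interpolation=cv2.INTER_CUBIC))
```

```text
clock 6.38 pos [ 502.  -287.   143.7] y yaw 29.0 z [-0.  0. -1.] q [-0.6  0.1  1.6 -0.   1.4 -1.1] F [-0.3  0.2 -3.3] gap 25.9 grip 57.3
tool shift [451.9 243.    0.9]
[0. 0. 0.]
tip (np.float64(444.5600625634367), np.float64(247.7823734840541)) collar (np.float64(447.8602191046638), np.float64(235.80578912292708))
```

View pics/v5.png

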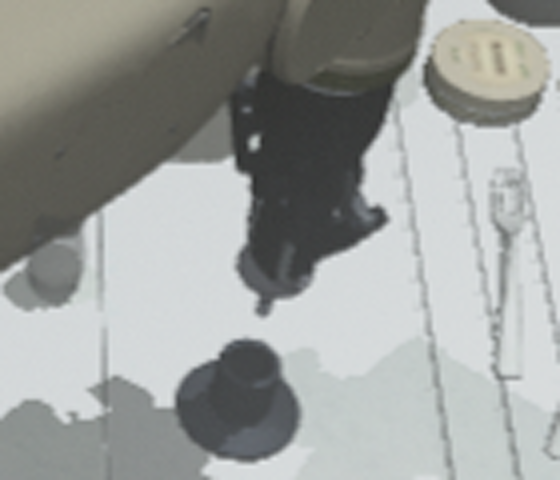

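The probe hangs straight in the gripper. Its foot is at crop (262,315), within about 1 px of the prediction. Moving to stud 1.

Call:
carry_out([
  [[30,16,0,0,0,0,0],[50,27,0,0,0,0,0],[50,27,0,0,0,0,0],[50,27,0,0,0,0,0],[50,27,0,0,0,0,0],[50,27,0,0,0,0,0],[50,27,0,0,0,0,0],[50,27,0,0,0,0,0],[40,20,0,0,0,0,0],[20,11,0,0,0,0,0]],
])

```text
clock: 7.68
tool_pos: [494.3, 213.7, 144.1]
tool_rot: [0.506, 0.862, -0.001, -0.001]
contact_force: [0.5, -0.7, -1.7]
finger_gap: 25.7
finger_force: 57.5
```

Call:
carry_out([
  [[10,-13,25,0,0,0,0],[0,0,25,0,0,0,0],[0,0,5,0,0,0,0],[0,0,0,0,0,0,0],[0,0,0,0,0,0,0],[0,0,0,0,0,0,0]],
])

```text
clock: 8.43
tool_pos: [480.4, 214.1, 91.9]
tool_rot: [0.507, 0.862, 0.001, 0.001]
contact_force: [0.4, -0.7, -1.4]
finger_gap: 25.7
finger_force: 57.7
```

Run:
```python
from cell import bot
from h import *
s=bot.sense(); rel((495,226,38.5+33.8),s)
f=bot.grab_frame("scene"); np.savez("pics/scene6.npz",**f); t=bot.grab_frame("top"); rel((495,226,38.5+33.8),bot.sense())
cv2.imwrite("pics/v6.png",np.hstack([cv2.resize(f["color"][170:290,120:240],None,fx=3.3,fy=3.3),cv2.resize(t["color"][185:305,180:300],None,fx=3.3,fy=3.3)]))
```

```text
clock 8.43 pos [480.4 214.1  91.9] y yaw 29.0 z [ 1.7e-03  6.0e-04 -1.0e+00] q [ 0.32  0.02  1.83  0.    1.3  -0.18] F [ 0.39 -0.65 -1.44] gap 25.7 grip 57.7
tool shift [ 3.3 18.5 19.6]
clock 8.53 pos [480.1 214.1  91.6] y yaw 29.0 z [ 1.2e-03  4.0e-04 -1.0e+00] q [ 0.32  0.02  1.83  0.    1.3  -0.18] F [-0.21  0.05 -2.08] gap 25.7 grip 57.7
tool shift [ 3.2 18.8 19.3]
```

View pics/v6.png

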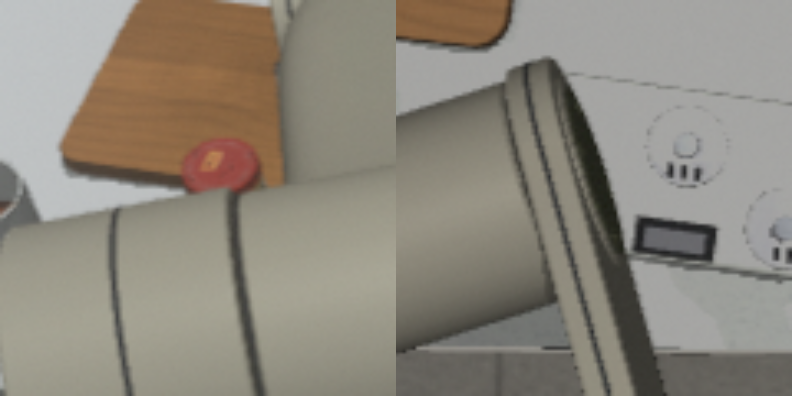

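The arm hides stud 1, so I'll rely on the numbers. First I'll check how high the arm link on the left is above the honey and tin.

Run:
```python
from cell import bot
from h import *
f=bot.grab_frame("top"); np.set_printoptions(precision=0,suppress=True)
for u,v in((60,250),(100,240),(130,230),(150,225),(190,220),(190,280),(215,210),(225,250),(235,290)): print(u,v,world(f,u,v,f["depth"][v,u]))
g=load("scene",6)
for u,v in((125,245),(150,235),(180,232),(200,250),(215,190)): print("s",u,v,world(g,u,v,g["depth"][v,u]))
```

```text
60 250 [480. 611.  -0.]
100 240 [503. 523.   1.]
130 230 [526. 459.  -3.]
150 225 [534. 391.  76.]
190 220 [521. 214. 502.]
190 280 [443. 211. 507.]
215 210 [534. 181. 507.]
225 250 [482. 163. 534.]
235 290 [434. 148. 545.]
s 125 245 [-34. 192. 746.]
s 150 235 [-13. 173. 738.]
s 180 232 [ -9. 140. 742.]
s 200 250 [-35. 111. 746.]
s 215 190 [137. 145. 658.]
```

Call:
carry_out([
  [[1.6,9.4,0,0,0,0,0],[1.6,9.3,0,0,0,0,0],[0,0,8,0,0,0,0],[0,0,6,0,0,0,0],[0,0,0,0,0,0,0],[0,0,0,0,0,0,0],[0,0,0,0,0,0,0]],
])

```text
clock: 9.45
tool_pos: [494.5, 225.9, 77.1]
tool_rot: [0.507, 0.862, 0.0, 0.0]
contact_force: [0.1, 0.2, -1.3]
finger_gap: 25.7
finger_force: 57.8
```

Run:
```python
from cell import bot
from h import *
s=bot.sense(); rel((495,226,38.9+33.8),s)
```

```text
clock 9.45 pos [494.5 225.9  77.1] y yaw 29.0 z [ 5.e-04  1.e-04 -1.e+00] q [ 0.33  0.08  1.79 -0.    1.27 -0.17] F [ 0.15  0.18 -1.29] gap 25.7 grip 57.8
tool shift [-0.1  0.5  4.4]
```

Call:
carry_out([
  [[0,0,2,0,0,0,0],[0,0,0,0,0,0,0],[0,0,0,0,0,0,0]],
])

```text
clock: 9.82
tool_pos: [494.3, 225.8, 74.8]
tool_rot: [0.507, 0.862, -0.0, -0.0]
contact_force: [0.1, 0.1, -2.3]
finger_gap: 25.6
finger_force: 57.8
```

Call:
carry_out([
  [[0,0,2,0,0,0,0],[0,0,1,0,0,0,0],[0,0,0,0,0,0,0],[0,0,0,0,0,0,0]],
])

```text
clock: 10.32
tool_pos: [494.5, 225.9, 72.1]
tool_rot: [0.507, 0.862, 0.0, 0.0]
contact_force: [0.1, 0.7, 0.5]
finger_gap: 25.6
finger_force: 58.0
```

Call:
carry_out([
  [[0,0,2,0,0,0,0],[0,0,2,0,0,0,0],[0,0,0,0,0,0,0],[0,0,0,0,0,0,0]],
])

```text
clock: 10.82
tool_pos: [494.5, 225.9, 68.0]
tool_rot: [0.507, 0.862, 0.0, 0.0]
contact_force: [0.4, 0.2, 2.3]
finger_gap: 25.8
finger_force: 58.3
```

Run:
```python
from cell import bot
from h import *
for i in range(4):
    s=bot.sense(); rel(None,s); bot.grab_frame("top")
```

```text
clock 10.82 pos [494.5 225.9  68. ] y yaw 29.0 z [ 4.e-04  1.e-04 -1.e+00] q [ 0.33  0.09  1.79  0.    1.25 -0.17] F [0.36 0.16 2.35] gap 25.8 grip 58.3
clock 10.88 pos [494.5 225.9  68. ] y yaw 29.0 z [ 4.e-04  2.e-04 -1.e+00] q [ 0.33  0.09  1.79 -0.    1.25 -0.17] F [0.52 0.55 3.17] gap 26.0 grip 58.3
clock 10.93 pos [494.5 225.9  68. ] y yaw 29.0 z [ 4.e-04  2.e-04 -1.e+00] q [ 0.33  0.09  1.79  0.    1.25 -0.17] F [0.39 0.81 2.63] gap 25.5 grip 58.3
clock 10.97 pos [494.5 226.   68. ] y yaw 29.0 z [ 4.e-04  2.e-04 -1.e+00] q [ 0.33  0.09  1.79  0.    1.25 -0.17] F [0.19 0.71 1.97] gap 26.0 grip 58.3
```

Call:
carry_out([
  [[0,0,1.2,0,0,0,0],[0,0,0,0,0,0,0],[0,0,0,0,0,0,0],[0,0,0,0,0,0,0],[0,0,0,0,0,0,0],[0,0,0,0,0,0,0],[0,0,0,0,0,0,0],[0,0,0,0,0,0,0],[0,0,0,0,0,0,0],[0,0,0,0,0,0,0]],
])

```text
clock: 12.28
tool_pos: [494.4, 225.9, 66.6]
tool_rot: [0.507, 0.862, 0.0, 0.0]
contact_force: [2.1, 1.2, 4.1]
finger_gap: 25.5
finger_force: 58.3
```

Run:
```python
from cell import bot
from h import *
F=[]
for i in range(10):
    s=bot.sense(); F.append(s["contact_force"][2]); bot.grab_frame("top")
print(np.mean(F)); rel((477,84,100),s)
```

```text
3.645573938728563
clock 12.72 pos [494.4 225.9  66.6] y yaw 29.0 z [ 1.e-04  1.e-04 -1.e+00] q [ 0.33  0.1   1.8   0.    1.25 -0.17] F [1.58 1.07 4.12] gap 25.9 grip 58.3
tool shift [-115.6  -84.1  -33.4]
```

Held at half travel for over a second (about 5.4 N). On to stud 2.

Call:
carry_out([
  [[0,0,-14,0,0,0,0],[0,0,-20,0,0,0,0],[-29,-21,0,0,0,0,0],[-38,-28,0,0,0,0,0],[-30,-21,0,0,0,0,0],[-18.6,-14.1,0,0,0,0,0],[0,0,0,0,0,0,0],[0,0,0,0,0,0,0],[0,0,0,0,0,0,0]],
])

```text
clock: 13.9
tool_pos: [476.7, 84.7, 100.5]
tool_rot: [0.507, 0.862, -0.0, -0.0]
contact_force: [0.2, 0.5, -1.5]
finger_gap: 25.5
finger_force: 57.9
```

Run:
```python
from cell import bot
from h import *
rel((477,84,43.3+33.8),bot.sense())
```

```text
clock 13.90 pos [476.7  84.7 100.5] y yaw 29.1 z [-6.e-04  1.e-04 -1.e+00] q [ 0.07 -0.1   1.93  0.    1.32 -0.44] F [ 0.16  0.53 -1.49] gap 25.5 grip 57.9
tool shift [-0.8 -0.1 23.4]
```

Call:
carry_out([
  [[-0.5,0,10,0,0,0,0],[0,0,8,0,0,0,0],[0,0,2,0,0,0,0],[0,0,0,0,0,0,0],[0,0,0,0,0,0,0]],
])

```text
clock: 14.52
tool_pos: [477.4, 83.5, 80.8]
tool_rot: [0.507, 0.862, 0.0, 0.0]
contact_force: [1.2, -0.2, -2.6]
finger_gap: 25.2
finger_force: 57.9
```

Call:
carry_out([
  [[0,0,2,0,0,0,0],[0,0,2,0,0,0,0],[0,0,2,0,0,0,0],[0,0,0,0,0,0,0],[0,0,0,0,0,0,0]],
])

```text
clock: 15.15
tool_pos: [477.4, 83.5, 74.8]
tool_rot: [0.507, 0.862, 0.0, 0.0]
contact_force: [-0.2, -0.1, 0.3]
finger_gap: 25.8
finger_force: 58.2
```

```bash
cat > fz.py <<'E'
from cell import bot
from h import *
F=[]
for i in range(8):
    s=bot.sense(); F.append(s["contact_force"][2]); bot.grab_frame("top")
print(np.mean(F).round(2)); rel(None,s)
E
python3 fz.py
```

```text
0.86
clock 15.50 pos [477.3  83.5  74.7] y yaw 29.0 z [ 4.e-04  0.e+00 -1.e+00] q [ 0.07 -0.07  1.95  0.    1.26 -0.44] F [ 1.65 -0.56  0.52] gap 25.8 grip 58.2
```

Call:
carry_out([
  [[0,0,2,0,0,0,0],[0,0,1.9,0,0,0,0],[0,0,0,0,0,0,0],[0,0,0,0,0,0,0],[0,0,0,0,0,0,0],[0,0,0,0,0,0,0],[0,0,0,0,0,0,0],[0,0,0,0,0,0,0],[0,0,0,0,0,0,0],[0,0,0,0,0,0,0]],
])

```text
clock: 16.8
tool_pos: [477.3, 83.5, 70.8]
tool_rot: [0.507, 0.862, 0.0, 0.0]
contact_force: [0.8, -0.5, 3.7]
finger_gap: 25.6
finger_force: 58.4
```

```bash
python3 fz.py; python3 -c "
from cell import bot
from h import *
rel((531,149,105),bot.sense())"
```

```text
3.51
clock 17.15 pos [477.2  83.5  70.7] y yaw 29.0 z [ 2.e-04  0.e+00 -1.e+00] q [ 0.07 -0.07  1.95  0.    1.26 -0.44] F [1.84 0.09 3.24] gap 26.0 grip 58.4
clock 17.20 pos [477.2  83.5  70.7] y yaw 29.0 z [ 1.e-04  0.e+00 -1.e+00] q [ 0.07 -0.07  1.95  0.    1.26 -0.44] F [1.52 1.2  3.4 ] gap 25.7 grip 58.4
tool shift [ 31.1  78.8 -34.3]
```

Stud 2 held at about 5.3 N. On to stud 3.

Call:
carry_out([
  [[0,0,-14,0,0,0,0],[0,0,-20,0,0,0,0],[10,25,0,0,0,0,0],[13,34,0,0,0,0,0],[8,20,0,0,0,0,0],[0,0,0,0,0,0,0],[0,0,10,0,0,0,0],[0,0,8,0,0,0,0],[0,0,0,0,0,0,0],[0,0,0,0,0,0,0]],
])

```text
clock: 18.45
tool_pos: [531.0, 148.7, 86.7]
tool_rot: [0.507, 0.862, -0.0, -0.0]
contact_force: [0.8, 0.0, -1.9]
finger_gap: 25.6
finger_force: 58.1
```

```bash
python3 -c "
from cell import bot
from h import *
rel((531,149,37.0+33.8),bot.sense())"
```

```text
clock 18.45 pos [531.  148.7  86.7] y yaw 29.0 z [-2.e-04 -1.e-04 -1.e+00] q [ 0.18  0.09  1.76 -0.    1.29 -0.33] F [ 0.8   0.04 -1.87] gap 25.6 grip 58.1
tool shift [ 0.3  0.2 15.9]
```

Call:
carry_out([
  [[0,0,7,0,0,0,0],[0,0,5,0,0,0,0],[0,0,2,0,0,0,0],[0,0,2,0,0,0,0],[0,0,2,0,0,0,0],[0,0,0,0,0,0,0],[0,0,0,0,0,0,0]],
])

```text
clock: 19.32
tool_pos: [531.3, 149.0, 69.0]
tool_rot: [0.507, 0.862, 0.0, 0.0]
contact_force: [-1.5, -0.6, 0.2]
finger_gap: 25.7
finger_force: 58.3
```

```bash
python3 fz.py
```

```text
0.3
clock 19.68 pos [531.2 149.   68.8] y yaw 29.0 z [ 1.e-04  0.e+00 -1.e+00] q [ 0.18  0.11  1.77 -0.    1.26 -0.33] F [-0.99 -0.62 -0.01] gap 25.7 grip 58.3
```

Call:
carry_out([
  [[0,0,2,0,0,0,0],[0,0,2.3,0,0,0,0],[0,0,0,0,0,0,0],[0,0,0,0,0,0,0],[0,0,0,0,0,0,0],[0,0,0,0,0,0,0],[0,0,0,0,0,0,0],[0,0,0,0,0,0,0],[0,0,0,0,0,0,0],[0,0,0,0,0,0,0]],
])

```text
clock: 20.98
tool_pos: [531.3, 149.0, 64.5]
tool_rot: [0.507, 0.862, 0.0, 0.0]
contact_force: [-0.4, -0.6, 2.9]
finger_gap: 25.8
finger_force: 58.6
```

```bash
python3 fz.py; python3 -c "
from cell import bot
from h import *
rel((503.7,-288.2,143),bot.sense())"
```

```text
2.8
clock 21.32 pos [531.3 149.   64.5] y yaw 29.0 z [ 2.e-04  0.e+00 -1.e+00] q [ 0.18  0.12  1.77 -0.    1.25 -0.33] F [-1.29  0.35  2.35] gap 25.7 grip 58.6
clock 21.38 pos [531.2 149.   64.4] y yaw 29.0 z [ 1.e-04  0.e+00 -1.e+00] q [ 0.18  0.12  1.77  0.    1.25 -0.33] F [-0.43 -0.86  3.63] gap 26.1 grip 58.6
tool shift [-368.8 -236.3  -78.6]
```

Stud 3 held at about 4.6 N, 5.5–6 mm in. Lifting and returning to the stand.

Call:
carry_out([
  [[0,0,-15,0,0,0,0],[0,0,-32,0,0,0,0],[0,0,-32,0,0,0,0],[-30,-19,0,0,0,0,0],[-50,-32,0,0,0,0,0],[-52,-33,0,0,0,0,0],[-52,-33,0,0,0,0,0],[-52,-33,0,0,0,0,0],[-50,-32,0,0,0,0,0],[-45,-29,0,0,0,0,0]],
])

```text
clock: 22.62
tool_pos: [506.7, -244.9, 143.9]
tool_rot: [0.507, 0.862, 0.0, -0.0]
contact_force: [0.1, 0.3, -2.6]
finger_gap: 25.6
finger_force: 58.1
```

Call:
carry_out([
  [[-26,-17,0,0,0,0,0],[-11.8,-8.3,0,0,0,0,0],[0,0,0,0,0,0,0],[0,0,0,0,0,0,0],[0,0,0,0,0,0,0],[0,0,0,0,0,0,0]],
])

```text
clock: 23.38
tool_pos: [504.0, -287.3, 143.5]
tool_rot: [0.507, 0.862, 0.0, 0.0]
contact_force: [-0.1, 0.9, -1.9]
finger_gap: 25.6
finger_force: 58.1
```

```bash
python3 -c "
from cell import bot
from h import *
rel((503.7,-288.2,143),bot.sense())
bot.grab_frame('top');bot.grab_frame('top')
rel((503.7,-288.2,143),bot.sense())"
```

```text
clock 23.38 pos [ 504.  -287.3  143.5] y yaw 29.1 z [ 1.e-04  0.e+00 -1.e+00] q [-0.61  0.12  1.63  0.    1.4  -1.11] F [-0.12  0.88 -1.85] gap 25.6 grip 58.1
tool shift [-0.6 -0.7  0.5]
clock 23.48 pos [ 503.9 -287.7  143.5] y yaw 29.1 z [ 1.e-04 -0.e+00 -1.e+00] q [-0.61  0.12  1.62  0.    1.4  -1.11] F [ 0.47  0.14 -2.24] gap 25.7 grip 58.1
tool shift [-0.4 -0.4  0.5]
```

Call:
carry_out([
  [[-0.4,-0.3,15,0,0,0,0],[0,0,20,0,0,0,0],[0,0,20,0,0,0,0],[0,0,18,0,0,0,0],[0,0,13,0,0,0,0],[0,0,6,0,0,0,0],[0,0,2,0,0,0,0],[0,0,0,0,0,0,0],[0,0,0,0,0,0,0],[0,0,0,0,0,0,0]],
])

```text
clock: 24.72
tool_pos: [503.9, -288.9, 50.0]
tool_rot: [0.507, 0.862, -0.0, 0.0]
contact_force: [0.1, 0.0, -2.4]
finger_gap: 25.8
finger_force: 58.1
```

Call:
carry_out([
  [[0,0,1,0,0,0,0],[0,0,0.5,0,0,0,0],[0,0,0,0,0,0,0],[0,0,0,0,0,0,0]],
])

```text
clock: 25.22
tool_pos: [503.6, -288.7, 47.9]
tool_rot: [0.507, 0.862, 0.0, -0.0]
contact_force: [-0.1, -0.3, -2.6]
finger_gap: 25.8
finger_force: 58.1
```

```bash
python3 fz.py; python3 -c "
from cell import bot
from h import *
rel((503.7,-288.2,46.8),bot.sense())"
```

```text
-2.3
clock 25.57 pos [ 503.6 -288.7   47.9] y yaw 29.1 z [-0. -0. -1.] q [-0.61  0.21  1.7  -0.    1.23 -1.12] F [ 0.88 -1.01 -2.32] gap 26.0 grip 58.1
clock 25.62 pos [ 503.6 -288.7   47.9] y yaw 29.0 z [ 0. -0. -1.] q [-0.61  0.21  1.7  -0.    1.23 -1.12] F [-0.05 -0.43 -2.32] gap 25.6 grip 58.1
tool shift [0.4 0.3 1.1]
```

Call:
carry_out([
  [[0.4,0.3,0.8,0,0,0,0],[0,0,0.5,0,0,0,0],[0,0,0,0,0,0,0],[0,0,0,0,0,0,0]],
])

```text
clock: 26.12
tool_pos: [503.7, -288.1, 46.8]
tool_rot: [0.507, 0.862, 0.0, 0.0]
contact_force: [-1.1, 1.6, 1.8]
finger_gap: 25.5
finger_force: 58.4
```

```bash
python3 fz.py
```

```text
2.95
clock 26.48 pos [ 503.7 -288.1   46.8] y yaw 29.1 z [ 1.e-04  0.e+00 -1.e+00] q [-0.61  0.21  1.7   0.    1.22 -1.12] F [-2.64  2.04  3.48] gap 25.6 grip 58.4
```

The collar is on the rim. Releasing and retreating straight up.

Call:
carry_out([
  [[0,0,0,0,0,0,0.6],[0,0,0,0,0,0,0.6],[0,0,0,0,0,0,0.6],[0,0,0,0,0,0,0.6],[0,0,-10,0,0,0,0.6],[0,0,-25,0,0,0,0.6],[0,0,-50,0,0,0,0.6],[0,0,-50,0,0,0,0.6],[0,0,-20,0,0,0,0.6]],
])

```text
clock: 27.65
tool_pos: [505.3, -289.3, 206.7]
tool_rot: [0.507, 0.862, -0.0, 0.003]
contact_force: [0.1, -0.1, -0.4]
finger_gap: 51.3
finger_force: 0.0
```

Call:
carry_out([
  [[30,16,0,0,0,0,0.6],[50,27,0,0,0,0,0.6],[50,27,0,0,0,0,0.6],[50,27,0,0,0,0,0.6],[40,20,0,0,0,0,0.6],[0,0,0,0,0,0,0.6],[0,0,0,0,0,0,0.6],[0,0,0,0,0,0,0.6],[0,0,0,0,0,0,0.6]],
])

```text
clock: 28.78
tool_pos: [499.1, -40.1, 201.5]
tool_rot: [0.508, 0.861, -0.0, -0.0]
contact_force: [-0.5, 0.4, -0.1]
finger_gap: 51.5
finger_force: 0.0
```

Run:
```python
from cell import bot
from h import *
rel(None,bot.sense())
f=bot.grab_frame("top"); cv2.imwrite("pics/end.png",f["color"])
for n,b,h in(("salt",(400,430,175,210),90),("honey",(120,170,190,235),100),("tin",(125,170,240,280),72),("probe",(465,500,225,262),117)):
    _,_,P=cloud(f,*b); z=P[...,2]; q=P[(z>h-8)&(z<h+8)]; print(n,((q.min(0)+q.max(0))/2).round(1),np.median(q[:,2]).round(1))
```

```text
clock 28.77 pos [499.1 -40.1 201.5] y yaw 29.0 z [-3.e-04 -1.e-04 -1.e+00] q [-0.18 -0.14  1.77 -0.    1.51 -0.69] F [-0.48  0.37 -0.06] gap 51.5 grip 0.0
salt [ 610.5 -160.5   87.9] 86.3
honey [559.5 406.3  98.5] 98.3
tin [459.9 405.5  70.2] 68.8
probe [ 504.  -285.4  115.8] 115.7
```

View pics/end.png

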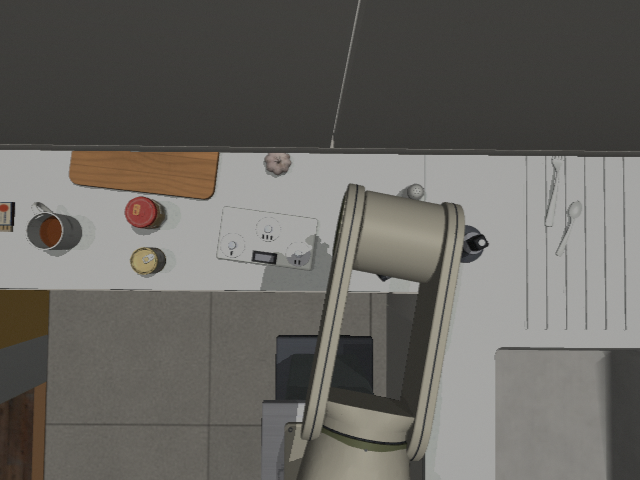

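The probe hangs in its stand with its button at about (481,242), as at the start. The salt (414,192), honey (143,212) and tin (147,261) are unmoved, and the arm is clear.

```bash
python3 -c "
from cell import bot
print(bot.finish_job())"
```

```text
the job is handed in; nothing more can be done
None
```

I pressed studs one, two and three in that order, each to roughly half travel and held for over a second, then hung the probe back in its stand; the salt, honey and tin did not move, and I handed the job in after about 29 s (no verdict was returned).

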